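# Eject the brass elephant and present it to the inspection camera

## Robot

A 6-joint arm with a two-finger parallel gripper is mounted at the origin on the work surface. World frame = base frame: x ahead of the robot, y to its left, z up, the work surface at z = 0. Lengths are in m, angles in rad, forces in N, time in s.
With the tool pointing down it reaches from about 0.4 to 0.925 m from the base axis. Payload 12.5 kg.
Tool frame: the origin (TCP) lies at the very end of the fingers, on their centre line; the grasp point (between the pads) lies 19 mm behind it; z points along the fingers, y is the line along which they close (so a half turn about z gives the same grasp; the last joint's range is limited). The gripper opens to 95 mm and grips with 3 to 60 N. Pads are 20 mm wide; open, the fingers measure 119 mm over their backs; the gripper's body (75 mm by 180 mm) begins 59 mm behind the grasp point.
Start: joints at [1.088, 0.491, 1.559, -0, 1.092, -0.106], TCP at [0.23, 0.581, 0.215] pointing down, gripper open.
Joint ranges: [-3.1, 3.1], [-0.84, 2.19], [0.05, 2.79], [-1.13, 4.28], [0.06, 2.93], [-2.69, 2.69]. Speed limits (rad/s): [2.22, 2.22, 2.79, 3.14, 3.14, 3.14].

## Interface

Orientations are given as a unit quaternion [w, x, y, z].
In Python, from plant import ctrl gives the robot as it stands.
- The arm moves only by the tool shift_gripper, called after "Call:" by a JSON object that holds its "name" and its "arguments", one argument or row to a line. Schema: {"type":"object","properties":{"steps":{"type":"array","items":{"type":"number"},"minItems":7,"maxItems":140},"grip_n":{"type":"number"},"only":{"type":"string"},"quiet":{"type":"boolean"},"lines":{"type":"string"}},"required":["steps"],"additionalProperties":false}. steps is one flat list of numbers that holds 1 to 20 rows one after another, with no inner brackets; each row has 7 numbers: the opening from 0.0 (shut) to 1.0 (fully open), then dx, dy, dz in normalised numbers (1 is 0.75 m), then a rotation vector rx, ry, rz in normalised numbers (1 is pi/2 rad); each row is the pose to reach, as a shift and turn from the pose commanded when the call began, along the tool's axes at that moment; what a row does not reach only later rows make up. A row lasts 1/10 s, in which the tool goes at most 0.05 m and 0.15 rad, less where a joint would pass 70% of its speed; a pose out of reach is approached as far as the arm can. The fingers move at their own pace and stop on an object; grip_n is the grip in N (left out, the last holds). Time passes only in rows, so rows that do not move let the fingers close. The tool returns the time, the measured TCP pose, the force, the opening and the grip force at its end. only (a regular expression) keeps the lines of the reply that match it, lines (a string "A,B") keeps lines A to B, and quiet returns only ok. Input that does not fit is refused with a message, and nothing moves.
- ctrl.get_obs(): the state, without advancing time (a new reading comes with each control period).
- ctrl.read_camera(name): name is "side" or "top"; returns a dict with "img" (480x640x3 uint8, red, green, blue), "range_z" (480x640 float32, m along the optical axis (not along the pixel's ray), 0 where there is no reading), "K" (3x3 intrinsics, pixels), "position" and "rotation" of the camera in the world. Camera axes: x right, y up, looking along -z (the intrinsics and any distortion apply to the point x, -y, -z); pixel columns grow to the right and rows downward; lengths in m; the calibration is good to about 2 mm. A picture is of the moment at which its call begins.
- ctrl.close_job(): hands the job in; it is judged then, once.
The state is a dict: "t": time; "joint_pos": joint angles; "joint_velocities": joint speeds; "joint_efforts": joint torques, N m; "ee_pos": TCP position; "eef_rot": TCP orientation; "force": force on the tool from outside, world axes, zero at the start; "moment": the same for the moment, N m; "width": opening from 0.0 (shut) to 1.0 (fully open); "grip_force": force on a finger pad.
Only numpy, scipy, OpenCV 4.12 (cv2) and the standard library are available. Lean on these libraries where they do the work, as an engineer would, in place of code of your own. Each camera call takes 0.05 s, during which the arm holds its last target. There are 200 camera calls.

## Task

Push the ejector slide of the chasing fixture fully in, so that the brass elephant is driven out from under the clamping lips, then pick the elephant up and present it to the inspection camera: in the air, upright, with its face turned straight to the lens, the middle of its body level with the lens and 14 cm straight out in front of it. Leave the camera and the other things where they are, and finish while holding the elephant still there: do not put it down or let go.

Things in the scene. Friction and masses are not known exactly. Their poses are not given: they have to be found in the camera images.
- fixture: steel chasing fixture fixed on the table: base 90 mm wide, 16 mm thick, x = -155 to +130 mm. Origin on the table under the slot; +x = ejection direction, z up. Two lips (opening 32 mm, slot below 43 mm wide, lip tops 32.5 mm above the table) hold the elephant's plinth down from x = -33 to +12 mm; beyond, the base is an open landing 16 mm high where the ejected elephant stands free
- paddle (a point): centre of the rear face of the ejector's upright push paddle (aluminium, 50 mm wide, 12 mm thick, 33 to 78 mm above the table) at the fixture's -x end; axes as the fixture: push along +x. The point is 55 mm above the table and, slide out, 119 mm behind the fixture's origin. Behind it is free room for closed fingers down to 30 mm above the table
- ejector (a joint): travel of the ejector slide, m: 0 out (at rest), 0.07 fully in at its stop. A spring resists with 3 N at the start, 9 N fully in, and returns the slide when let go. Its ram pushes the plinth's rear edge; fully in, the elephant's origin is 57 mm or a little more ahead of the fixture's origin, clear of the lips, and stays there
- elephant: brass elephant, 0.2 to 0.4 kg, 65 mm tall, on an oblong plinth 64 x 40 x 8 mm. Origin at the centre of the plinth's underside; +x is where its face points (the ejection direction at the start), z up. The body has flat flanks 30 mm apart (across y), x = -28 to +22 mm, 25 to 57 mm above the underside: grip there, behind the ears (x = +12 to +34 mm, 34 mm across)
- mid (a point): middle of the elephant's body, 41 mm above the plinth's underside; axes as the elephant
- brow (a point): the elephant's forehead, 40 mm ahead of its origin and 52 mm above the underside; axes as the elephant
- lens (a point): centre of the front glass of the inspection camera (grey box 50 x 56 x 50 mm with a black lens 38 mm wide and a white ring light, on a steel post on the left of the table); the lens looks level along this frame's -x, z up. Its height differs from day to day, 160 to 230 mm above the table
- focus (a point): the point in the air 140 mm straight out from the lens glass, at lens height; +x points to the lens, z up: the elephant's middle belongs here with its axes along these
- bell: small brass hand bell, 48 mm wide, 76 mm tall, standing beside the fixture; bystander; origin at the centre of its underside, z up
- lamp: brass stem lamp with a 60 mm dish, 68 mm tall; bystander; origin at the centre of its underside, z up
- pot: steel bowl, 84 mm wide, 65 mm tall; bystander; origin at the centre of its underside, z up
- finial: turned brass finial, 40 mm foot, 62 mm tall; bystander; origin at the centre of its underside, z up
- hammer: hammer, 200 mm long, lying on the table; bystander; origin near its middle, x along the handle towards its head
- file: flat file with a wooden handle, about 240 mm long, lying on the table on the other side of the fixture from the bell; bystander; x along it from handle to blade
- arch: brass arch with a small idol, on a 100 x 50 mm base, 99 mm tall; bystander; origin at the centre of its underside, z up

How it is judged:
By the outcome, as a careful person would: the job done as asked, in the order asked, and still so for the second after the job is handed in, while the arm keeps its last pose, push and grip.
It also fails if it takes over 61 s, if anything falls off the work surface, if the arm or the gripper's body presses on something with over 40 N, if the wrist force passes 120 N, or if a joint passes its speed limit or range.

## Working session

There is one attempt and no reset: what is moved stays moved. The work goes in short steps, Python scripts to look and compute and a tool call to move; the robot and the scene stay as the last step left them, time stands still between calls to the robot, and variables do not carry over. Pictures are saved under pics/ and viewed, at most 10 in all, crops included, and the job is handed in when it is done.

```bash
ls; mkdir -p pics
```

Run:
```python
from plant import ctrl
import cv2,numpy as np
for n in("side","top"):
    c=ctrl.read_camera(n); cv2.imwrite(f"pics/{n}0.png",c["img"][:,:,::-1]); np.savez(f"{n}0.npz",**{k:v for k,v in c.items() if v is not None})
    print(n,c.keys(),c["K"].tolist(),np.round(c["position"],4),np.round(c["rotation"],4).tolist(),(c["range_z"]>0).mean())
o=ctrl.get_obs();print(o)
```

```text
pics
plant.py
side dict_keys(['img', 'range_z', 'K', 'position', 'rotation']) [[465.34601755389775, 0.0, 318.40458413189475], [0.0, 465.34601755389775, 234.8693354844804], [0.0, 0.0, 1.0]] [0.3223 0.4587 0.7364] [-0.2576, -0.0984, 0.3374, 0.9001] 0.9956803385416667
top dict_keys(['img', 'range_z', 'K', 'position', 'rotation']) [[531.1424884137957, 0.0, 314.72521466613836], [0.0, 531.1424884137957, 247.96467430814067], [0.0, 0.0, 1.0]] [0.5422 0.0106 1.0274] [-0.6977, -0.0207, 0.0392, 0.715] 0.9959375
{'t': 0.1, 'joint_pos': array([ 1.08841027e+00,  4.91521646e-01,  1.55937724e+00,  1.47246623e-05,
        1.09173319e+00, -1.05617353e-01]), 'joint_velocities': array([ 0.00106736, -0.0026493 ,  0.0002167 , -0.00129464,  0.00032421,
       -0.0002627 ]), 'joint_efforts': array([ 3.55382959e-03, -6.13627410e+01, -2.58606684e+01,  6.94008940e-02,
        4.69678058e-02, -5.06131892e-05]), 'ee_pos': array([0.22983281, 0.58097348, 0.21411018]), 'eef_rot': array([-1.56855306e-04,  1.87275389e-01,  9.82307314e-01, -4.95517042e-04]), 'force': array([ 0.22312342, -0.26844303, -0.24005748]), 'moment': array([ 0.00496207, -0.01127535, -0.00109851]), 'grip_force': 0.0, 'width': 1.0017373022179088}
```

View pics/side0.png

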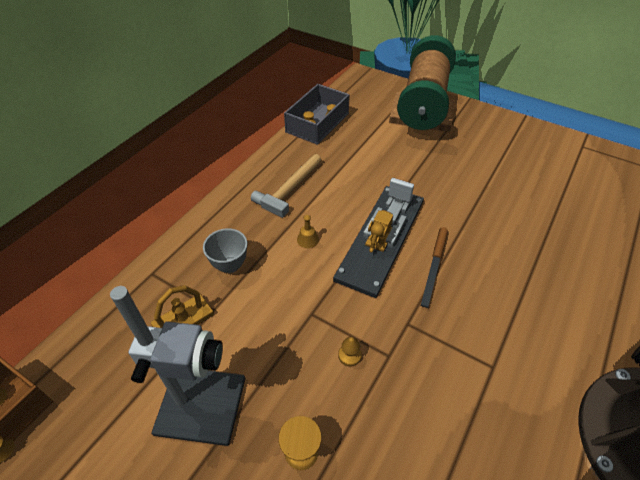

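View pics/top0.png

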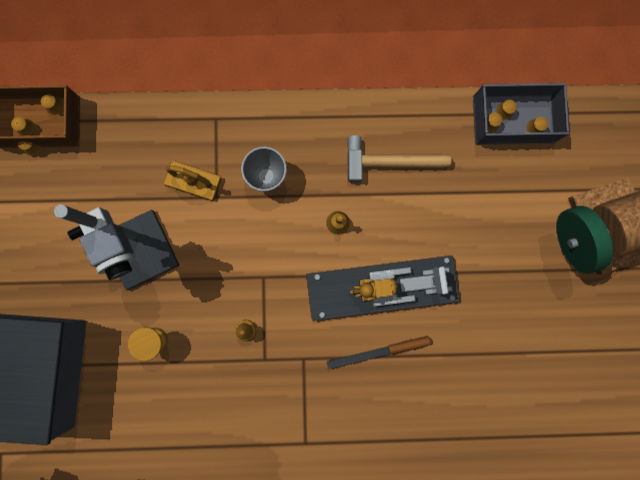

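The side view shows the fixture at (380,240) with the paddle at (402,190), the inspection camera at (185,350) with its lens at (212,355). The top view shows the fixture at (383,288) with the paddle on the right at (446,282), the elephant at (378,289), and the camera lens at (118,268) facing lower right.

Create h.py:
```python
import numpy as np,cv2
from scipy.spatial.transform import Rotation as R
def rot(q): return R.from_quat(np.r_[q[1:],q[0]]).as_matrix()
def cloud(c):
    z=c["range_z"].astype(float);v,u=np.mgrid[:480,:640];K=c["K"]
    p=np.stack([(u-K[0,2])/K[0,0]*z,-(v-K[1,2])/K[1,1]*z,-z],-1)
    p=p@rot(c["rotation"]).T+c["position"]; p[z==0]=np.nan; return p
def ray(c,u,v,h):
    K=c["K"];d=rot(c["rotation"])@np.array([(u-K[0,2])/K[0,0],-(v-K[1,2])/K[1,1],-1]);return c["position"]+d*(h-c["position"][2])/d[2]
def rect(pts):
    (cx,cy),(w,h),a=cv2.minAreaRect((pts*1000).astype(np.float32)); return np.round([cx,cy,w,h,a],1)
```

Run:
```python
from h import *
S=dict(np.load("side0.npz"));T=dict(np.load("top0.npz"))
t=cloud(T);s=cloud(S)
np.set_printoptions(suppress=True,precision=4)
for n,p,im in(("top",t,T["img"]),("side",s,S["img"])):
    # table noise
    q=p[330:420,300:600,2] if n=="top" else p[300:420,420:540,2]; print(n,"table",np.nanmedian(q),np.nanstd(q))
    dark=im.max(2)<75
    # fixture base
    m=(p[...,2]>.010)&(p[...,2]<.022)&dark&(abs(p[...,0]-.47)<.12)&(abs(p[...,1]+.13)<.22)
    m=cv2.morphologyEx(m.astype(np.uint8),cv2.MORPH_OPEN,np.ones((3,3)))
    k,l,st,_=cv2.connectedComponentsWithStats(m)
    i=np.argsort(-st[1:,4])[0]+1
    mm=cv2.dilate((l>0).astype(np.uint8),np.ones((1,1)))>0
    print(n,"fix",st[i],rect(p[mm][:,:2]))
    # paddle
    fx=p[...,2]; m=(fx>.06)&(fx<.085)&(abs(p[...,0]-.47)<.1)&(p[...,1]<-.17)&(p[...,1]>-.35)
    print("paddle",m.sum(),rect(p[m][:,:2]),np.percentile(p[m][:,2],[50,95,99]))
    # insp cam
    m=(fx>.10)&(p[...,1]>.2)&(p[...,1]<.6)&(abs(p[...,0]-.5)<.2)
    z=p[m][:,2];print("cam",m.sum(),np.histogram(z,np.arange(.1,.34,.01))[0])
```

```text
top table -0.0006910314696999542 0.00305540738862088
top fix [ 307  265  152   55 3840] [ 506.1 -149.9  177.9  284.6    6.3]
paddle 164 [ 552.8 -244.3   34.2   12.2    7.1] [0.076  0.0794 0.0807]
cam 10204 [3085 3995    0    0    0    0   21   86  151  338  756 1275   36   30
   40   34   36   40   40   47   46  148    0]
side table 0.0009706309385396628 0.0014392084395627666
side fix [ 334  196   88  100 2565] [ 515.1 -145.6  181.4  281.4   11.8]
paddle 181 [ 552.3 -244.5   36.4   14.9    5.3] [0.0746 0.0802 0.0815]
cam 5197 [  36   21    6    3    0    0   24  167  300  654  973 2014   74   73
   81   82   83   93   94   93  101  225    0]
```

Run:
```python
import cv2
a=cv2.imread("pics/side0.png")[270:450,110:260];b=cv2.imread("pics/top0.png")[190:300,40:190]
a=cv2.resize(a,(400,480),interpolation=2);b=cv2.resize(b,None,fx=2.66,fy=2.66,interpolation=2);b=cv2.copyMakeBorder(b,0,480-b.shape[0],0,0,0)
cv2.imwrite("pics/c1.png",cv2.hconcat([a,b]))
```

```text
(no output)
```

View pics/c1.png

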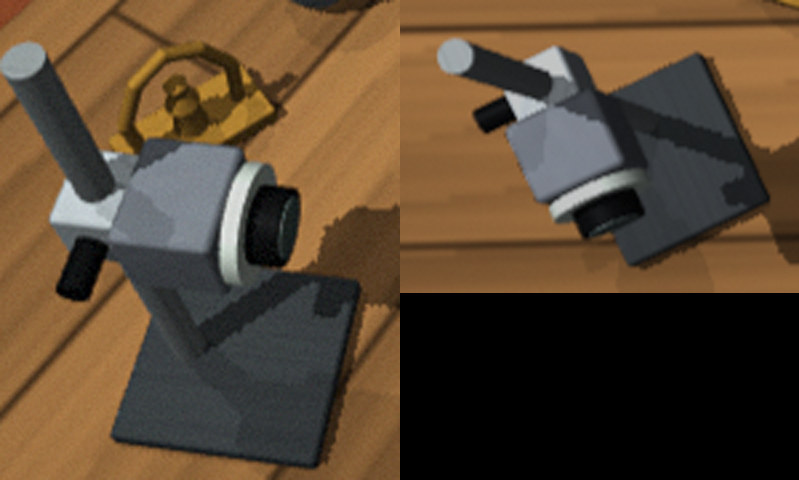

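The crop shows the camera head from both views: side-view lens glass near full-image (212,356), ring around (200,354); box top is a clean rectangle in the top view around (113,245).

Run:
```python
from h import *
np.set_printoptions(suppress=True,precision=4)
S=dict(np.load("side0.npz"));T=dict(np.load("top0.npz"))
F={}
for n,c,box in(("top",T,(255,325,300,468)),("side",S,(190,300,325,430))):
    im=c["img"].astype(int);p=cloud(c)
    r0,r1,c0,c1=box;reg=np.zeros((480,640),bool);reg[r0:r1,c0:c1]=1
    sat=im.max(2)-im.min(2)
    m=reg&(im.max(2)<90)&(sat<25)&(p[...,2]>.009)
    m=cv2.morphologyEx(m.astype(np.uint8),cv2.MORPH_OPEN,np.ones((3,3)))
    k,l,st,_=cv2.connectedComponentsWithStats(m)
    m=np.isin(l,[i for i in range(1,k) if st[i,4]>30])
    v,u=np.nonzero(m);q=np.array([ray(c,a,b,.016)[:2] for a,b in zip(u,v)])
    print(n,"fix rect",rect(q))
    # metal/white of fixture & paddle top
    m=reg&(p[...,2]>.071)&(p[...,2]<.088)&(im.min(2)>110)
    v,u=np.nonzero(m);q=np.array([ray(c,a,b,.078)[:2] for a,b in zip(u,v)]);print("paddle top",len(q),rect(q) if len(q)>4 else"")
    # insp box top
    m=(p[...,2]>.195)&(p[...,2]<.226)&(p[...,1]>.2)&(p[...,1]<.6)&(abs(p[...,0]-.5)<.2)
    hist=np.histogram(p[m][:,2],np.arange(.195,.2265,.0025));print(hist[0])
    z=np.median(p[m&(p[...,2]>.205)][:,2]);print("boxtop z",z)
    m2=m&(abs(p[...,2]-z)<.005)&(sat<45)
    m2=cv2.morphologyEx(m2.astype(np.uint8),cv2.MORPH_OPEN,np.ones((5,5)))>0
    print("boxtop",m2.sum(),rect(p[m2][:,:2]))
    cr=slice(255,290),slice(95,140)
    reg=np.zeros((480,640),bool)
    if n=="top":reg[252:285,98:135]=1
    else: reg[335:375,195:228]=1
    for nm,mm in(("lens",im.max(2)<70),("ring",(im.min(2)>130))):
        k,l,st,_=cv2.connectedComponentsWithStats((reg&mm&(p[...,2]>.13)).astype(np.uint8));i=np.argmax(st[1:,4])+1;mk=l==i
        print(nm,st[i],np.percentile(p[mk],[2,50,98],axis=0).tolist());F[n+nm]=p[mk]
np.savez("F.npz",**F)
```

```text
top fix rect [ 549.8 -144.4   88.2  283.7    5.8]
paddle top 168 [ 572.1 -188.   136.6   45.9   77.4]
[ 98  64  80 129 241 306 560 592  94  29   9   9]
boxtop z 0.21192471757720843
boxtop 1214 [621.9 313.3  62.   56.7  25.7]
lens [100 252  34  28 405] [[0.574679066478667, 0.27589772980957183, 0.17387341764466535], [0.5879345061582475, 0.29098130618985363, 0.20068512008355477], [0.6131647879186938, 0.3187701486595689, 0.20868064001198428]]
ring [ 98 256  27  16 149] [[0.5868714385475851, 0.2826554116849858, 0.20753104914132842], [0.5969520177479615, 0.2997891137236596, 0.21410504760034366], [0.606070932934969, 0.32034271348392757, 0.21914649082645712]]
side fix rect [ 543.6 -135.1  179.9  281.7   26.3]
paddle top 8 [ 557.7 -127.4   61.7   20.2   68.6]
[ 224  156  124  147  207  495  281 1204  446   83   18   21]
boxtop z 0.21367957914717295
boxtop 1800 [624.2 316.1  71.5  56.2  25.3]
lens [200 335  22  40 611] [[0.5719875619628683, 0.2826389375866305, 0.17597252305940048], [0.5817407990707373, 0.30266672904286185, 0.2024949030624974], [0.5969521967603736, 0.3197966480205945, 0.21060159745328436]]
ring [195 335  11  38 200] [[0.5820388807062429, 0.29195348781191566, 0.19590408338570794], [0.5913389363647938, 0.31008594253845656, 0.21632694389725732], [0.602065923122527, 0.3270945876185776, 0.2192335910681014]]
```

Run:
```python
from h import *
from scipy.optimize import least_squares
np.set_printoptions(suppress=True,precision=4)
S=dict(np.load("side0.npz"));T=dict(np.load("top0.npz"));F=np.load("F.npz")
# yaw from box top edges and foot plate
for n,c in(("top",T),("side",S)):
    p=cloud(c);im=c["img"].astype(int);sat=im.max(2)-im.min(2)
    foot=(im.max(2)<95)&(sat<25)&(p[...,2]<.03)&(p[...,0]>.45)&(p[...,0]<.72)&(p[...,1]>.18)&(p[...,1]<.45)
    foot=cv2.morphologyEx(foot.astype(np.uint8),cv2.MORPH_OPEN,np.ones((5,5)))>0
    print(n,"foot",foot.sum(),rect(p[foot][:,:2]),np.median(p[foot][:,2]))
    for a in np.radians([24,25.5,27]):
        x=np.array([np.cos(a),np.sin(a)]);y=np.array([-x[1],x[0]])
        L=F[n+"lens"];s=-L[:,:2]@x;l=L[:,:2]@y
        f=s>np.percentile(s,97)-.004
        r=least_squares(lambda q:np.hypot(l-q[0],L[:,2]-q[1])[~f]-.019,[l.mean(),.19],loss="soft_l1",f_scale=.001).x
        cxy=-x*np.percentile(s,97)+y*r[0]
        print(np.degrees(a),"smax",np.percentile(s,[90,95,97,99]),"lat/z cyl",r,"glass n",f.sum(),"lat",np.percentile(l[f],[3,50,97]),"z",np.percentile(L[f,2],[3,50,97]),"xy",cxy)
    # glass normal via PCA on front pixels
    x=np.array([np.cos(.445),np.sin(.445)]);L=F[n+"lens"];s=-L[:,:2]@x;f=s>np.percentile(s,97)-.005;G=L[f]-L[f].mean(0);print("normal",np.linalg.svd(G)[2][2])
    # box side/front faces normals: gray pts under the top
    b=(p[...,2]>.165)&(p[...,2]<.206)&(p[...,1]>.25)&(p[...,1]<.4)&(p[...,0]>.56)&(p[...,0]<.7)&(sat<45)
    print("box low",b.sum(),rect(p[b][:,:2]))
    m=(abs(p[...,2]-.2125)<.005)&(p[...,1]>.25)&(p[...,1]<.4)&(p[...,0]>.56)&(p[...,0]<.7)&(im.max(2)<165)&(im.max(2)>90)&(sat<45)
    m=cv2.morphologyEx(m.astype(np.uint8),cv2.MORPH_OPEN,np.ones((5,5)))>0
    print("boxtop",m.sum(),rect(p[m][:,:2]),np.median(p[m][:,2]))
```

```text
top foot 2752 [585.4 364.4 127.8 268.9  40.3] 0.0126557348104952
24.000000000000004 smax [-0.6487 -0.6484 -0.6483 -0.6481] lat/z cyl [0.032  0.1875] glass n 132 lat [0.0151 0.0307 0.0475] z [0.1773 0.1971 0.2079] xy [0.5792 0.2929]
25.5 smax [-0.6493 -0.6491 -0.6489 -0.6488] lat/z cyl [0.0147 0.1875] glass n 136 lat [-0.0021  0.0132  0.0304] z [0.1774 0.1971 0.2079] xy [0.5794 0.2926]
27.0 smax [-0.6494 -0.6492 -0.649  -0.6488] lat/z cyl [-0.0026  0.1875] glass n 133 lat [-0.0192 -0.0049  0.0133] z [0.1773 0.1968 0.2079] xy [0.5795 0.2924]
normal [-0.8862 -0.4536  0.0946]
box low 868 [624.5 316.5 107.1  68.3  38.3]
boxtop 957 [625.1 315.5  49.2  54.9  24.3] 0.21260048742152315
side foot 4802 [632.3 319.5 120.1 109.5  24.8] 0.014461110701389834
24.000000000000004 smax [-0.6474 -0.6472 -0.6471 -0.6469] lat/z cyl [0.0335 0.1897] glass n 231 lat [0.0206 0.0374 0.0514] z [0.1779 0.1964 0.2088] xy [0.5775 0.2938]
25.5 smax [-0.6481 -0.6479 -0.6478 -0.6476] lat/z cyl [0.0162 0.1897] glass n 227 lat [0.0033 0.0197 0.0342] z [0.1778 0.1964 0.2089] xy [0.5777 0.2935]
27.0 smax [-0.6483 -0.648  -0.6479 -0.6477] lat/z cyl [-0.001   0.1897] glass n 223 lat [-0.0137  0.0024  0.017 ] z [0.1778 0.1964 0.2089] xy [0.5778 0.2932]
normal [-0.9198 -0.3838  0.0818]
box low 1472 [614.4 329.  115.5  52.8  53.5]
boxtop 1445 [629.5 318.9  60.7  54.1  26.3] 0.214194360782751
```

Add to h.py:
```python
def go(x,y,z,yaw):
    "shift in tool axes from the present pose to TCP xyz, tool down, tool y at world yaw (deg)"
    from plant import ctrl
    o=ctrl.get_obs();A=rot(o["eef_rot"]);a=np.radians(yaw)
    Y=np.array([np.cos(a),np.sin(a),0]);Z=np.array([0,0,-1.]);B=np.c_[np.cross(Y,Z),Y,Z]
    d=A.T@(np.array([x,y,z])-o["ee_pos"]);r=R.from_matrix(A.T@B).as_rotvec()
    print("d",np.round(d,4),"r",np.round(r,4),"len",round(np.linalg.norm(d),3),"force",np.round(o["force"],1),"t",o["t"])
```

Run:
```python
from h import *
go(.564,-.285,.20,5.8)
for n in("side","top"):
    p=cloud(dict(np.load(n+"0.npz")));m=(p[...,2]>.04)&(p[...,1]<-.26)&(p[...,1]>-.6)&(p[...,0]>.4)&(p[...,0]<.8)
    q=p[m];print(n,len(q),np.percentile(q,[1,99],axis=0) if len(q) else "")
```

```text
d [-0.6293 -0.6823  0.0147] r [-1.0000e-03  5.0000e-04  1.0928e+00] len 0.928 force [ 0.2 -0.3 -0.2] t 0.1
side 2694 [[ 0.56840057 -0.59730527  0.04814482]
 [ 0.69535541 -0.46087383  0.16107146]]
top 4903 [[ 0.5712388  -0.57609845  0.05141796]
 [ 0.69921871 -0.46178184  0.1603456 ]]
```

The rows are not in the units I measure in: shifts go in shares of 0.75 m and turns go in shares of pi/2 rad. I convert before sending: -0.682 m is -0.9093, -0.629 m is -0.8387, 1.093 rad is 0.6958.

Call:
{"name": "shift_gripper", "arguments": {
  "steps": [0, -0.8387, -0.9093, 0.02, -0.0006, 0.0003, 0.6958, 0, -0.8387, -0.9093, 0.02, -0.0006, 0.0003, 0.6958, 0, -0.8387, -0.9093, 0.02, -0.0006, 0.0003, 0.6958, 0, -0.8387, -0.9093, 0.02, -0.0006, 0.0003, 0.6958, 0, -0.8387, -0.9093, 0.02, -0.0006, 0.0003, 0.6958, 0, -0.8387, -0.9093, 0.02, -0.0006, 0.0003, 0.6958, 0, -0.8387, -0.9093, 0.02, -0.0006, 0.0003, 0.6958, 0, -0.8387, -0.9093, 0.02, -0.0006, 0.0003, 0.6958, 0, -0.8387, -0.9093, 0.02, -0.0006, 0.0003, 0.6958, 0, -0.8387, -0.9093, 0.02, -0.0006, 0.0003, 0.6958, 0, -0.8387, -0.9093, 0.02, -0.0006, 0.0003, 0.6958, 0, -0.8387, -0.9093, 0.02, -0.0006, 0.0003, 0.6958, 0, -0.8387, -0.9093, 0.02, -0.0006, 0.0003, 0.6958, 0, -0.8387, -0.9093, 0.02, -0.0006, 0.0003, 0.6958, 0, -0.8387, -0.9093, 0.02, -0.0006, 0.0003, 0.6958, 0, -0.8387, -0.9093, 0.02, -0.0006, 0.0003, 0.6958, 0, -0.8387, -0.9093, 0.02, -0.0006, 0.0003, 0.6958, 0, -0.8387, -0.9093, 0.02, -0.0006, 0.0003, 0.6958, 0, -0.8387, -0.9093, 0.02, -0.0006, 0.0003, 0.6958, 0, -0.8387, -0.9093, 0.02, -0.0006, 0.0003, 0.6958],
  "grip_n": 30
}}

```text
t: 2.1
ee_pos: [0.5642, -0.2876, 0.1984]
eef_rot: [-0.0, 0.672, 0.741, 0.0]
force: [-0.4, 0.3, -1.1]
width: 0.007
grip_force: 0.0
```

```bash
python3 -c "
from h import *;go(.564,-.285,.20,5.8);go(.564,-.285,.038,5.8)"
```

```text
d [ 0.0026  0.     -0.0016] r [ 0.0001 -0.0011 -0.0031] len 0.003 force [-0.4  0.3 -1.1] t 2.1
d [0.0024 0.     0.1604] r [ 0.0001 -0.0011 -0.0031] len 0.16 force [-0.4  0.3 -1.1] t 2.1
```

In the tool's units: 0.16 m is 0.2133, 0.14 m is 0.1867.

Call:
{"name": "shift_gripper", "arguments": {
  "steps": [0, 0, 0, 0.0667, 0, 0, 0, 0, 0, 0, 0.1333, 0, 0, 0, 0, 0, 0, 0.1867, 0, 0, 0, 0, 0, 0, 0.2133, 0, 0, 0, 0, 0, 0, 0.2133, 0, 0, 0, 0, 0.0133, 0, 0.2133, 0, 0, 0, 0, 0.024, 0, 0.2133, 0, 0, 0, 0, 0.0293, 0, 0.2133, 0, 0, 0, 0, 0.0347, 0, 0.2133, 0, 0, 0, 0, 0.04, 0, 0.2133, 0, 0, 0, 0, 0.0453, 0, 0.2133, 0, 0, 0, 0, 0.0453, 0, 0.2133, 0, 0, 0]
}}

```text
t: 3.3
ee_pos: [0.5608, -0.2503, 0.04]
eef_rot: [0.0, 0.67, 0.742, 0.001]
force: [2.1, -3.0, 2.6]
width: 0.008
grip_force: 1.6
```

Run:
```python
from plant import ctrl
import cv2
a=ctrl.read_camera("side")["img"][150:330,300:480,::-1];b=ctrl.read_camera("top")["img"][220:340,290:490,::-1]
cv2.imwrite("pics/p1.png",cv2.hconcat([cv2.resize(a,(400,400)),cv2.copyMakeBorder(cv2.resize(b,(400,240)),0,160,0,0,0)]))
```

```text
(no output)
```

View pics/p1.png

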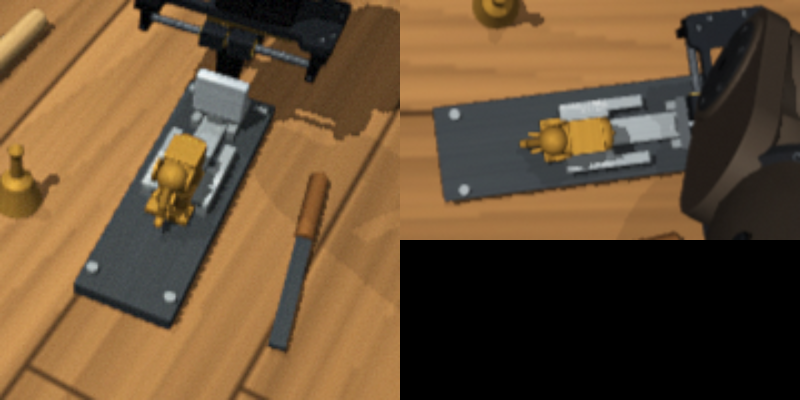

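The fingers sit behind the paddle (side crop, 222,90), centred on it, with the first contact force showing. Now push.

In the tool's units: 0.055 m is 0.0733, 0.05 m is 0.0667.

Call:
{"name": "shift_gripper", "arguments": {
  "steps": [0, 0.0107, 0, 0, 0, 0, 0, 0, 0.0213, 0, 0, 0, 0, 0, 0, 0.032, 0, 0, 0, 0, 0, 0, 0.0427, 0, 0, 0, 0, 0, 0, 0.0507, 0, 0, 0, 0, 0, 0, 0.0587, 0, 0, 0, 0, 0, 0, 0.0667, 0, 0, 0, 0, 0, 0, 0.0733, 0, 0, 0, 0, 0, 0, 0.0733, 0, 0, 0, 0, 0]
}}

```text
t: 4.3
ee_pos: [0.5551, -0.1962, 0.0397]
eef_rot: [0.0, 0.67, 0.742, 0.0]
force: [0.2, -7.6, 1.5]
width: 0.006
grip_force: 4.0
```

In the tool's units: 0.012 m is 0.016, 0.009 m is 0.012.

Call:
{"name": "shift_gripper", "arguments": {
  "steps": [0, 0.004, 0, 0, 0, 0, 0, 0, 0.008, 0, 0, 0, 0, 0, 0, 0.012, 0, 0, 0, 0, 0, 0, 0.016, 0, 0, 0, 0, 0, 0, 0.016, 0, 0, 0, 0, 0]
}}

```text
t: 4.8
ee_pos: [0.5549, -0.191, 0.04]
eef_rot: [0.005, 0.67, 0.742, -0.001]
force: [-5.9, -54.3, -5.3]
width: 0.007
grip_force: 26.5
```

Call:
{"name": "shift_gripper", "arguments": {
  "steps": [0, 0.002, 0, 0, 0, 0, 0, 0, 0.004, 0, 0, 0, 0, 0, 0, 0.004, 0, 0, 0, 0, 0]
}}

```text
t: 5.1
ee_pos: [0.555, -0.1907, 0.0402]
eef_rot: [0.006, 0.67, 0.742, -0.002]
force: [-9.4, -73.3, -9.3]
width: 0.002
grip_force: 35.9
```

In the tool's units: 0.003 m is 0.004, 0.0015 m is 0.002.

Call:
{"name": "shift_gripper", "arguments": {
  "steps": [0, 0.002, 0, 0, 0, 0, 0, 0, 0.004, 0, 0, 0, 0, 0, 0, 0.004, 0, 0, 0, 0, 0]
}}

```text
t: 5.4
ee_pos: [0.5551, -0.1905, 0.0404]
eef_rot: [0.008, 0.67, 0.742, -0.003]
force: [-10.8, -92.9, -12.5]
width: 0.007
grip_force: 45.6
```

At the stop (force jump at the expected place). Back off and raise.

In the tool's units: -0.14 m is -0.1867, -0.12 m is -0.16.

Call:
{"name": "shift_gripper", "arguments": {
  "steps": [0, -0.0133, 0, 0, 0, 0, 0, 0, -0.0333, 0, 0, 0, 0, 0, 0, -0.0533, 0, 0, 0, 0, 0, 0, -0.08, 0, 0, 0, 0, 0, 0, -0.1067, 0, 0, 0, 0, 0, 0, -0.1333, 0, 0, 0, 0, 0, 0, -0.16, 0, 0, 0, 0, 0, 0, -0.16, 0, 0, 0, 0, 0, 0, -0.16, 0, -0.0667, 0, 0, 0, 0, -0.16, 0, -0.1333, 0, 0, 0, 1, -0.16, 0, -0.1867, 0, 0, 0, 1, -0.16, 0, -0.1867, 0, 0, 0]
}}

```text
t: 6.6
ee_pos: [0.5668, -0.2979, 0.1852]
eef_rot: [0.004, 0.67, 0.742, 0.001]
force: [0.1, 0.6, 0.4]
width: 0.117
grip_force: 0.0
```

Run:
```python
from h import *
from plant import ctrl
for n in("side","top"):
    c=ctrl.read_camera(n);np.savez(n+"1.npz",**c)
    p=cloud(c);im=c["img"];hsv=cv2.cvtColor(im,cv2.COLOR_RGB2HSV)
    m=(abs(p[...,0]-.54)<.045)&(p[...,1]>-.2)&(p[...,1]<.02)&(p[...,2]>.024)&(hsv[...,1]>120)
    q=p[m];print(n,m.sum(),"all",rect(q[:,:2]),np.percentile(q[:,2],[50,98]))
    b=q[q[:,2]>.065];print("high",rect(b[:,:2]),b.mean(0))
    a=im[150:330,300:480] if n=="side" else im[220:340,290:490]
    cv2.imwrite(f"pics/e_{n}.png",cv2.resize(a,None,fx=2,fy=2)[:,:,::-1])
a=cv2.imread("pics/e_side.png");b=cv2.imread("pics/e_top.png");b=cv2.copyMakeBorder(b,0,120,0,0,0);cv2.imwrite("pics/p2.png",cv2.hconcat([a,b]))
```

```text
side 805 all [ 532.5 -109.9  179.1   41.8   81.8] [0.07205456 0.08251367]
high [ 532.  -112.   175.    40.4   81.4] [ 0.53887321 -0.06326849  0.08177604]
top 748 all [ 535.9 -111.4  176.4   51.9   78.2] [0.07390963 0.46994352]
high [ 531.4 -116.1  165.4   44.8   78.2] [ 0.54083624 -0.07510371  0.09663943]
```

View pics/p2.png

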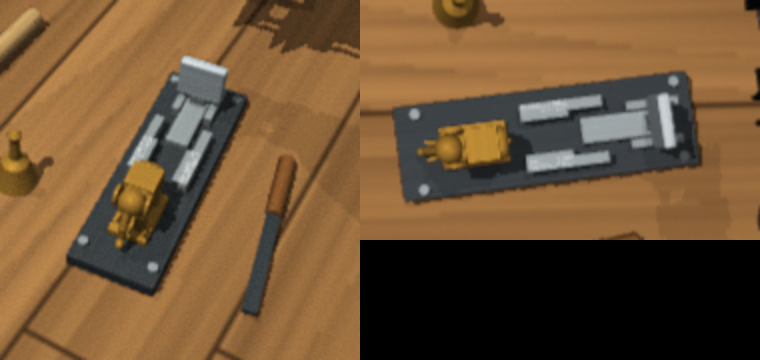

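The elephant stands free on the landing (top view px ≈ (347,291)), the slide has sprung back. Measure its back.

Run:
```python
from h import *
x=np.array([-.1011,.9949]);y=np.array([-.9949,-.1011]);O=np.array([.5485,-.132])
for n,bx in(("top",(275,310,312,368)),("side",(225,278,350,390))):
    c=dict(np.load(n+"1.npz"));p=cloud(c);im=c["img"];hsv=cv2.cvtColor(im,cv2.COLOR_RGB2HSV)
    reg=np.zeros((480,640),bool);reg[bx[0]:bx[1],bx[2]:bx[3]]=1
    m=reg&(hsv[...,1]>120)&(p[...,2]>.024)&(p[...,2]<.1)
    k,l,st,_=cv2.connectedComponentsWithStats(m.astype(np.uint8));m=l==np.argmax(st[1:,4])+1
    q=p[m];f=np.c_[(q[:,:2]-O)@x,(q[:,:2]-O)@y,q[:,2]]
    print(n,m.sum(),rect(q[:,:2]),"fx",np.percentile(f[:,0],[1,99]),"fy",np.percentile(f[:,1],[2,98]),"zmax",np.percentile(f[:,2],98))
    # back plane: pixels with height ~.073
    m2=m&(abs(p[...,2]-.073)<.006)&(((p[...,:2]-O)@x)<.066)
    m2=cv2.morphologyEx(m2.astype(np.uint8),cv2.MORPH_OPEN,np.ones((3,3)))>0
    q=p[m2];f=np.c_[(q[:,:2]-O)@x,(q[:,:2]-O)@y,q[:,2]]
    print(" back",m2.sum(),"fx",np.percentile(f[:,0],[1,99]),"fy",np.percentile(f[:,1],[2,98]),np.median(f[:,2]),rect(q[:,:2]))
    for lo in np.arange(.026,.066,.008):
        s=f[(f[:,0]>=lo)&(f[:,0]<lo+.008)]
        if len(s)>5: print("  ",round(lo,3),len(s),np.percentile(s[:,1],[5,95]).round(4))
```

```text
top 709 [542.  -63.9  38.7  84.3   5.6] fx [0.02934815 0.10720425] fy [-0.0180135   0.01618348] zmax 0.08042775047388889
 back 296 fx [0.03276639 0.06557187] fy [-0.01478174  0.01391537] 0.07406512508726854 [544.2 -83.2  30.3  33.6   5.7]
   0.026 10 [-0.0066  0.0099]
   0.034 60 [-0.0116  0.0114]
   0.042 75 [-0.0133  0.0128]
   0.05 75 [-0.015  0.013]
   0.058 76 [-0.0135  0.013 ]
side 797 [540.4 -62.7  39.5  86.3   5.4] fx [0.03058458 0.10894349] fy [-0.01506815  0.0192251 ] zmax 0.08207601748293995
 back 171 fx [0.03253907 0.06538931] fy [-0.01298441  0.01555074] 0.07610453115860316 [543.  -84.4  30.6  35.1   8.7]
   0.034 17 [-0.0048  0.012 ]
   0.042 53 [-0.0113  0.0144]
   0.05 53 [-0.0117  0.0156]
   0.058 45 [-0.0114  0.013 ]
```

```bash
python3 -c "
from h import *;go(.5429,-.0773,.185,5.8)"
```

```text
d [ 2.207e-01  1.000e-04 -4.900e-03] r [ 0.0011 -0.0008  0.0001] len 0.221 force [-0.5 -0.3 -0.6] t 6.7
```

In the tool's units: 0.2207 m is 0.2943, 0.2 m is 0.2667.

Call:
{"name": "shift_gripper", "arguments": {
  "steps": [0.7, 0.0667, 0, 0, 0, 0, 0, 0.7, 0.1333, 0, 0, 0, 0, 0, 0.7, 0.2, 0, 0, 0, 0, 0, 0.7, 0.2667, 0, 0, 0, 0, 0, 0.7, 0.2943, 0, 0, 0, 0, 0, 0.7, 0.2943, 0, 0, 0, 0, 0, 0.7, 0.2943, 0, 0, 0, 0, 0, 0.7, 0.2943, 0, 0, 0, 0, 0]
}}

```text
t: 7.5
ee_pos: [0.5429, -0.0786, 0.179]
eef_rot: [-0.001, 0.671, 0.742, 0.0]
force: [0.8, -0.7, 0.9]
width: 0.699
grip_force: 0.0
```

```bash
python3 -c "
from h import *;go(.5429,-.0773,.040,5.8)"
```

```text
d [0.0011 0.0003 0.139 ] r [-0.0007 -0.0014 -0.001 ] len 0.139 force [ 0.8 -0.7  0.9] t 7.5
```

In the tool's units: 0.139 m is 0.1853, 0.13 m is 0.1733.

Call:
{"name": "shift_gripper", "arguments": {
  "steps": [0.7, 0.0013, 0, 0.0533, 0, 0, 0, 0.7, 0.0013, 0, 0.1067, 0, 0, 0, 0.7, 0.0013, 0, 0.1467, 0, 0, 0, 0.7, 0.0013, 0, 0.1733, 0, 0, 0, 0.7, 0.0013, 0, 0.1853, 0, 0, 0, 0.7, 0.0013, 0, 0.1853, 0, 0, 0, 0, 0.0013, 0, 0.1853, 0, 0, 0, 0, 0.0013, 0, 0.1853, 0, 0, 0, 0, 0.0013, 0, 0.1853, 0, 0, 0, 0, 0.0013, 0, 0.1853, 0, 0, 0, 0, 0.0013, 0, 0.1853, 0, 0, 0, 0, 0.0013, 0, 0.1853, 0, 0, 0, 0, 0.0013, 0, 0.1853, 0, 0, 0],
  "grip_n": 40
}}

```text
t: 8.8
ee_pos: [0.5431, -0.0766, 0.0411]
eef_rot: [0.0, 0.67, 0.742, 0.001]
force: [-0.2, 0.5, 4.3]
width: 0.314
grip_force: 40.0
```

In the tool's units: -0.132 m is -0.176, -0.12 m is -0.16.

Call:
{"name": "shift_gripper", "arguments": {
  "steps": [0, 0, 0, -0.0133, 0, 0, 0, 0, 0, 0, -0.04, 0, 0, 0, 0, 0, 0, -0.08, 0, 0, 0, 0, 0, 0, -0.12, 0, 0, 0, 0, 0, 0, -0.16, 0, 0, 0, 0, 0, 0, -0.176, 0, 0, 0, 0, 0, 0, -0.176, 0, 0, 0, 0, 0, 0, -0.176, 0, 0, 0]
}}

```text
t: 9.6
ee_pos: [0.5423, -0.0766, 0.1718]
eef_rot: [-0.001, 0.67, 0.742, 0.0]
force: [0.0, 0.0, -2.7]
width: 0.314
grip_force: 40.0
```

```bash
python3 -c "
from h import *;go(.4487,.2330,.1725,-65)"
```

```text
d [ 3.175e-01 -6.190e-02 -2.000e-04] r [-1.4000e-03 -9.0000e-04  1.2355e+00] len 0.323 force [ 0.   0.  -2.7] t 9.6
```

In the tool's units: 0.3175 m is 0.4233, 0.3 m is 0.4, 1.2355 rad is 0.7865.

Call:
{"name": "shift_gripper", "arguments": {
  "steps": [0, 0.04, -0.008, 0, 0, 0, 0.0764, 0, 0.08, -0.016, 0, 0, 0, 0.1528, 0, 0.12, -0.024, 0, 0, 0, 0.2292, 0, 0.16, -0.032, 0, 0, 0, 0.3056, 0, 0.2, -0.04, 0, 0, 0, 0.382, 0, 0.24, -0.048, 0, 0, 0, 0.4584, 0, 0.28, -0.056, 0, 0, 0, 0.5348, 0, 0.32, -0.064, 0, 0, 0, 0.6112, 0, 0.36, -0.072, 0, 0, 0, 0.6875, 0, 0.4, -0.0773, 0, 0, 0, 0.7512, 0, 0.4233, -0.0825, 0, -0.0009, -0.0006, 0.7865, 0, 0.4233, -0.0825, 0, -0.0009, -0.0006, 0.7865, 0, 0.4233, -0.0825, 0, -0.0009, -0.0006, 0.7865, 0, 0.4233, -0.0825, 0, -0.0009, -0.0006, 0.7865, 0, 0.4233, -0.0825, 0, -0.0009, -0.0006, 0.7865]
}}

```text
t: 11.1
ee_pos: [0.4495, 0.2321, 0.1728]
eef_rot: [0.0, 0.976, 0.216, 0.0]
force: [0.8, -0.1, -2.6]
width: 0.314
grip_force: 40.0
```

Run:
```python
from h import *
from plant import ctrl
go(.4487,.2330,.1725,-65)
o=[]
for n in("side","top"):
    c=ctrl.read_camera(n);np.savez(n+"2.npz",**c);o.append(cv2.resize(c["img"],(400,300)))
o=[cv2.resize(np.load("side2.npz")["img"][220:460,60:380],(400,300)),cv2.resize(np.load("top2.npz")["img"][160:400,60:380],(400,300))]
cv2.imwrite("pics/p3.png",cv2.hconcat(o)[:,:,::-1])
```

```text
d [-0.0003 -0.0012  0.0003] r [ 0.0008 -0.0004 -0.0006] len 0.001 force [ 0.8 -0.1 -2.6] t 11.1
```

View pics/p3.png

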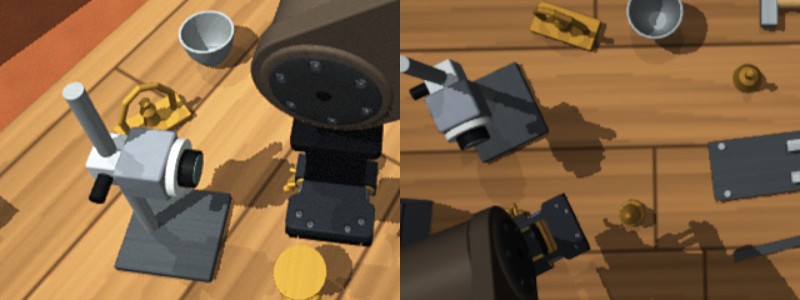

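The elephant hangs in the gripper in front of the lens, mostly hidden by the fingers; its trunk shows at side px ≈ (296,364), facing the lens. A numeric check in the lens frame:

Run:
```python
from h import *
np.set_printoptions(suppress=True,precision=4)
a=np.radians(25);x=np.array([np.cos(a),np.sin(a)]);y=np.array([-x[1],x[0]]);L=np.array([.5783,.2935])
for n in("side","top"):
    c=dict(np.load(n+"2.npz"));p=cloud(c);hsv=cv2.cvtColor(c["img"],cv2.COLOR_RGB2HSV)
    d=(p[...,:2]-L)@x;l=(p[...,:2]-L)@y
    m=(hsv[...,1]>110)&(p[...,2]>.13)&(p[...,2]<.23)&(d<-.06)&(d>-.2)&(abs(l)<.06)
    if n=="side": pass
    print(n,m.sum(),"fwd",np.percentile(d[m]+.14,[2,50,98]),"lat",np.percentile(l[m],[2,50,98]),"z",np.percentile(p[m][:,2]-.1885,[2,50,98]))
    # lens again in the new picture
    im=c["img"].astype(int);r=np.zeros((480,640),bool)
    if n=="top":r[252:285,98:135]=1
    else:r[335:375,195:228]=1
    k,lb,st,_=cv2.connectedComponentsWithStats((r&(im.max(2)<70)&(p[...,2]>.13)).astype(np.uint8));q=p[lb==np.argmax(st[1:,4])+1]
    print(" lens glass at",np.percentile((q[:,:2]-L)@x,3),"z",np.percentile(q[:,2],[2,98]))
# before, elephant frame
x0=np.array([-.1011,.9949]);y0=np.array([-.9949,-.1011]);E=np.array([.5485,-.132])+.058*x0
c=dict(np.load("top1.npz"));p=cloud(c);hsv=cv2.cvtColor(c["img"],cv2.COLOR_RGB2HSV)
f=(p[...,:2]-E)@x0;l=(p[...,:2]-E)@y0;m=(hsv[...,1]>120)&(p[...,2]>.024)&(p[...,2]<.1)&(abs(f)<.06)&(abs(l)<.025)
print("before trunk fwd",np.percentile(f[m],[2,98]),"lat",np.percentile(l[m],[2,98]),"z-mid",np.percentile(p[m][:,2]-.057,98))
```

```text
side 104 fwd [0.04   0.0445 0.0525] lat [-0.0108  0.0008  0.008 ] z [-0.024   0.0004  0.0079]
 lens glass at -0.0004291007651449284 z [0.1809 0.2094]
top 184 fwd [-0.0218  0.0113  0.0534] lat [-0.0224 -0.0183 -0.0007] z [-0.0399 -0.0335  0.0153]
 lens glass at 0.0005816264846545442 z [0.174  0.2086]
before trunk fwd [-0.0271  0.0467] lat [-0.0182  0.0162] z-mid 0.02342196910791638
```

Call:
{"name": "shift_gripper", "arguments": {
  "steps": [0, 0, 0, 0, 0, 0, 0, 0, 0, 0, 0, 0, 0, 0, 0, 0, 0, 0, 0, 0, 0]
}}

```text
t: 11.5
ee_pos: [0.4493, 0.2328, 0.1731]
eef_rot: [0.0, 0.976, 0.216, 0.001]
force: [0.4, -0.1, -2.5]
width: 0.313
grip_force: 40.0
```

```bash
python3 -c "
from plant import ctrl;print(ctrl.close_job())"
```

```text
the job is handed in; nothing more can be done
None
```

The slide was pushed to its stop (peak wrist force about 94 N, limit 120 N), and the elephant is held still and upright, facing the lens, with its middle about 14 cm out at lens height by the camera and arm readings (a few mm uncertain); handed in at 11.5 s, no verdict was returned.

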